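# File the edge of a plate with push strokes

## Task

Take the flat file out of its rest by the wooden grip and file the top edge of the aluminium bar with the push strokes a fitter would use: three strokes straight across the bar towards the fence, each about 80 mm long, the file held flat and pressed evenly with about 10 N all the way. The bar lies loose against the fence, so lift the file at least 2 cm clear at the end of every stroke before drawing it back, never drag it backwards or pull the bar off the fence, and never lean on it hard. Then set the file gently back in its rest, leave the bar standing against the fence and leave the other things on the bench alone.

Things in the scene. Friction and masses are not known exactly. Their poses are not given: they have to be found in the camera images.
- file: flat file in a holder, 0.37 kg: dark steel frame 200 (x) x 30 (y) x 8 mm, pale wooden grip on top, steel blade 150 x 28 x 5 mm hung under it on rubber. Origin: centre of the frame's underside, which sits on the rest; x along the file, z up. Either end may lead
- file_grip (a point): middle of the rounded wooden grip, 28 mm above the file's origin; the grip is 85 mm along x, 24 mm wide along y and reaches from 8 to 42 mm above the origin. Pinch it across its width, fingertips 10 mm or more above the origin (the frame below is 30 mm wide)
- file_sole (a point): point 13 mm below the file's origin, fixed to the frame, where the blade's cutting face would lie at its middle setting. The true face is 8 to 18 mm below the origin: the setting differs each time and is not measured, so contact must be felt. Pressed up, the blade yields 1 mm per 12 N
- bar: thick aluminium plate standing on its long edge, 34 (x) x 130 (y) x 46 mm high, about 0.5 kg, loose, its far face against the fence. Origin: centre of its underside; x towards the fence. Its top, the edge to be filed, is 46 mm above the origin. The file grips it well (friction about 0.8), and the pressure climbs by up to 10 N as a stroke starts to slide
- stop_board: board screwed to the bench, slippery white base 150 x 190 x 14 mm on which the bar stands (friction about 0.2). Origin: on the bench top, below the bar's middle when the bar touches the fence; x points from the bar to the fence, the direction of the push strokes, away from the robot; z up. Bar top 60 mm above the origin. Two low cheeks stop the bar from sliding along y
- fence_top (a point): middle of the top of the wooden fence, 54 mm above the bench, 6 mm lower than the bar; the fence is 26 mm thick along x (near face at x = +17 mm of the board) and 170 mm long
- file_rest: wooden rest of the file, fixed: board 250 (x) x 66 (y) mm with two saddles at x = -92 and +92 mm, seats 26 mm above the origin (centre of its underside), so the resting file's origin is 26 mm above it. Lugs 8 mm higher than the seats leave the frame 5 mm free each side along y and 7 mm at each end. The file may lie either way round
- block_25: tapered wooden block 28 x 50 x 64 mm, bystander; origin under its middle
- sanding_cork: dark sanding block 63 x 112 x 36 mm, bystander behind the board; origin under its middle
- spanner: open-ended steel spanner lying flat, 35 x 197 x 8 mm, bystander at the back right; origin under its middle
Not all that is in view belongs to the job. What is shaped like the bar but yellow is not meant.

How it is judged:
By the outcome, as a careful person would: the job done as asked, in the order asked, and still so for the second after the job is handed in, with the robot touching nothing.
It also fails if it takes over 70 s, if anything falls off the work surface, if the arm or the gripper's body presses on something with over 40 N, if the wrist force passes 120 N, or if a joint passes its speed limit or range.

## Robot

A 6-joint arm with a two-finger parallel gripper is mounted at the origin on a cart in front of the work surface, level with it; the furniture and walls round the work are solid. World frame = base frame: x ahead of the robot, y to its left, z up, the work surface at z = 0. Lengths are in m, angles in degrees, forces in N, time in s.
With the tool pointing down it reaches from about 0.325 to 0.75 m from the base axis. Payload 7.6 kg.
Tool frame: the origin (TCP) lies at the very end of the fingers, on their centre line; the grasp point (between the pads) lies 19 mm behind it (arm.grasp_offset is the distance from the TCP to the grasp point, in m); x points along the fingers, y is the direction in which the jaws open and shut, and the axes are right-handed (so a half turn about x gives the same grasp; the last joint's range is limited). The gripper opens to 85 mm and grips with 20 to 120 N. Pads are 22 mm wide; open, the fingers measure 114 mm over their backs; the gripper's body (76 mm by 85 mm) begins 54 mm behind the grasp point. The pads swing forward as they close: fully open they stand 13 mm farther back than shut.
Start: joints at [-74.903, 2.991, 80.254, -0, 96.75, -4.028], TCP at [0.172, -0.496, 0.231] pointing down, gripper open.
Joint ranges: [-166.34, 166.34], [-52.06, 124.39], [6.96, 135.62], [-60.46, 240.46], [14.63, 156.25], [-167.68, 167.68]. Speed limits (degrees/s): [147.25, 147.25, 172.46, 180, 180, 180].

## Interface

Orientations are given as [roll, pitch, yaw] about the fixed x, y, z axes, in that order (R = Rz(yaw) Ry(pitch) Rx(roll)).
In Python, from bench import telemetry, cams, ticket, arm gives the robot as it stands. The module is installed in compiled form; this text tells all that it offers.
- The arm moves only by the shell command python3 -m creep 'ROWS'. ROWS is JSON, a list of rows, each a list of 7 numbers: the shift along the tool's x, y, z as a fraction of full scale, then the turn, a rotation vector about the tool's x, y, z as a fraction of full scale, then the gripper's target within -1 to 1 (fully open at 1, half-way at 0, shut at -1). A call has exactly 10 rows; each row is the pose to reach, as a shift and turn from the pose measured when the call began, along the tool's axes at that moment; what a row does not reach only later rows make up. Full scale, the value 1, is 120 mm for a shift and pi/2 rad for a turn. A row lasts 1/8 s, in which the tool goes at most 62.5 mm and 10.7 degrees, less where a joint would pass 70% of its speed; a pose out of reach is approached as far as the arm can. A call with a number of a shift or a turn outside -1 to 1 is refused whole. A call with a gripper value outside its range is refused whole. The fingers move at their own pace and stop on an object; the grip force is fixed at half the most. Time passes only in rows, so rows that repeat a pose let the fingers close, or fill a call up. It gives the time, the measured TCP pose, the force and the opening at its end, in the units of the state.
- telemetry.get_obs(): the state, without advancing time (a new reading comes with each control period).
- cams.camera(name): name is "scene" or "top"; returns a dict with "image" (400x640x3 uint8, red, green, blue), "z_map" (400x640 float32, m along the optical axis (not along the pixel's ray), 0 where there is no reading), "K" (3x3 intrinsics, pixels), "dist" ([k1, k2, p1, p2, k3] as OpenCV has them; the pictures are not rectified), "view" (4x4, takes a point from world to camera coordinates). Camera axes: x right, y up, looking along -z (the intrinsics and any distortion apply to the point x, -y, -z); pixel columns grow to the right and rows downward; lengths in m; the calibration is good to about 2 mm. A picture is of the moment at which its call begins.
- ticket.sign_off(): hands the job in, once; it reports no verdict.
The state is a dict: "clock": time; "joints": joint angles; "joint_velocities": joint speeds; "joint_torque": joint torques, N m; "position": TCP position; "orientation": TCP orientation; "contact_force": force on the tool from outside, world axes, zero at the start; "moment": the same for the moment, N m; "opening": opening from 0.0 (shut) to 1.0 (fully open).
Only numpy, scipy, OpenCV 4.12 (cv2) and the standard library are available. Lean on these libraries where they do the work, as an engineer would, in place of code of your own. Each camera call takes 0.05 s, during which the arm holds its last target. There are 200 camera calls.

## Working session

There is one attempt and no reset: what is moved stays moved. The work goes in short steps, Python scripts to look and compute and a shell command to move; the robot and the scene stay as the last step left them, time stands still between calls to the robot, and variables do not carry over. Pictures are saved under pics/ and viewed, about 8 in all and at most 12, crops included, and the job is handed in when it is done.

```bash
mkdir -p pics; cat > h.py <<'E'
import numpy as np, cv2
from bench import telemetry, cams, ticket, arm
def grab(n):
    c=cams.camera(n); return c
def cloud(c):
    h,w=c["z_map"].shape; u,v=np.meshgrid(np.arange(w),np.arange(h))
    p=np.stack([u,v],-1).reshape(-1,1,2).astype(np.float64)
    n=cv2.undistortPoints(p,np.array(c["K"],float),np.array(c["dist"],float)).reshape(h,w,2)
    z=c["z_map"].astype(float)
    P=np.stack([n[...,0]*z,-n[...,1]*z,-z,np.ones_like(z)],-1)
    W=P@np.linalg.inv(np.array(c["view"],float)).T
    W=W[...,:3]; W[z==0]=np.nan
    return W
E
python3 - <<'E'
from h import *
for n in("top","scene"):
    c=grab(n); cv2.imwrite(f"pics/{n}0.png",c["image"][...,::-1]); np.savez(f"{n}0.npz",W=cloud(c),im=c["image"])
    print(n,np.linalg.inv(c["view"])[:3].round(3).tolist())
print(telemetry.get_obs(), arm.grasp_offset)
E
```

```text
top [[-0.032, 0.976, -0.215, 0.353], [-0.999, -0.032, 0.003, -0.0], [-0.004, 0.215, 0.977, 1.33]]
scene [[-0.91, 0.203, -0.362, 0.15], [-0.414, -0.399, 0.818, 1.001], [0.022, 0.894, 0.447, 0.644]]
{'clock': 0.1, 'joints': array([-7.49035884e+01,  3.02346482e+00,  8.03037664e+01, -4.54298503e-05,
        9.67509692e+01, -4.02608592e+00]), 'joint_velocities': array([ 0.05827505, -0.05461412, -0.1443024 , -0.0604455 , -0.04465594,
        0.03974307]), 'joint_torque': array([ 9.42391671e-04, -3.82583785e+01, -3.60985494e+01, -7.18461911e-05,
        4.79346898e-03, -3.75185357e-05]), 'position': array([ 0.17195446, -0.49577005,  0.23058826]), 'orientation': array([-93.9930259 ,  89.92179957, 105.12946627]), 'contact_force': array([-0.63700607,  0.55247641,  0.34515967]), 'moment': array([ 0.03460445, -0.0217021 ,  0.00926064]), 'opening': 0.9985715720084273} 0.0187
```

View pics/top0.png

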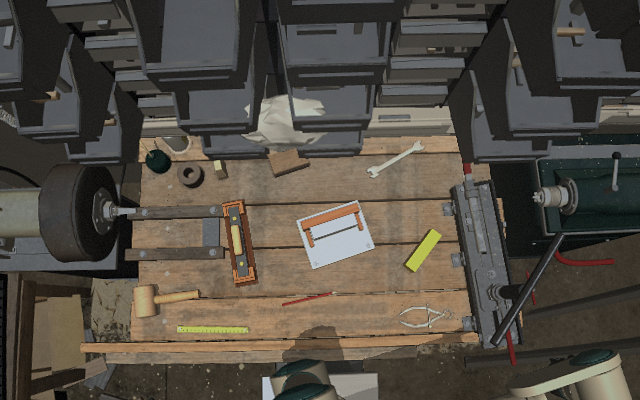

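View pics/scene0.png

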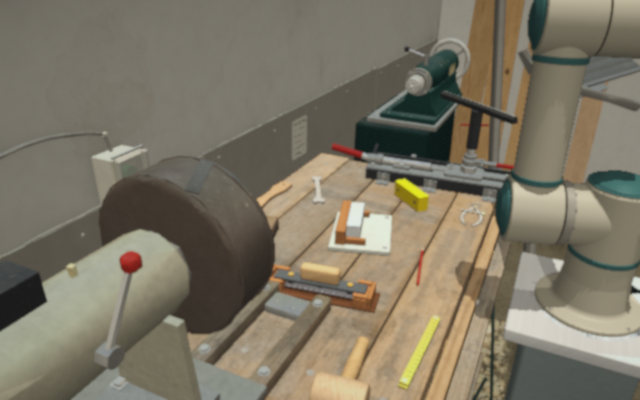

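The top view shows the file in its rest at about (238,241), running roughly along the image's vertical, and the board at (336,234) with the fence at (333,217). The bar is just below the fence. The yellow decoy is at (422,250). Next I measure these from the depth cloud.

```bash
python3 - <<'E'
from h import *
d=np.load("top0.npz");W=d["W"];im=d["im"]
def rect(m,name):
    P=W[m]; P=P[~np.isnan(P[:,2])]
    (c,s,a)=cv2.minAreaRect((P[:,:2]*1000).astype(np.float32))
    print(name,len(P),np.round(c,1),np.round(s,1),round(a,1),"z",np.percentile(P[:,2],[5,50,95]).round(4),"mean",P.mean(0).round(4))
    return P
R=np.zeros(im.shape[:2],bool); R[195:275,290:380]=1
hsv=cv2.cvtColor(im,cv2.COLOR_RGB2HSV); z=W[...,2]
white=(hsv[...,1]<50)&(hsv[...,2]>120)
rect(R&(z>.057)&(z<.07),"bar top")
rect(R&(z>.045)&(z<.057),"fence top")
rect(R&white&(z<.03)&(z>.008),"base")
F=np.zeros_like(R);F[195:290,215:262]=1
rect(F&(z>.060),"grip")
rect(F&(z>.03)&(z<.045),"frame+")
for n,s in(("frame",(slice(195,290),slice(215,262))),("board",(slice(195,275),slice(290,380)))):
    cv2.imwrite(f"pics/{n}.png",cv2.resize(im[s][...,::-1],None,fx=6,fy=6,interpolation=cv2.INTER_CUBIC))
a=cv2.imread("pics/frame.png");b=cv2.imread("pics/board.png");h=max(a.shape[0],b.shape[0])
pad=lambda x:cv2.copyMakeBorder(x,0,h-x.shape[0],0,0,cv2.BORDER_CONSTANT)
cv2.imwrite("pics/crop.png",np.hstack([pad(a),pad(b)])[:600,:])
d=np.load("scene0.npz");W=d["W"];z=W[...,2]
def near(x,y,r): return np.hypot(W[...,0]-x,W[...,1]-y)<r
T=np.load("top0.npz")["W"]
fx,fy=T[240,237,:2];bx,by=T[231,336,:2];print(fx,fy,bx,by)
rect(near(fx,fy,.13)&(z>.058)&(z<.08),"S grip"); rect(near(bx,by,.12)&(z>.057)&(z<.07),"S bar")
E
```

```text
bar top 622 [565.2 -46.7] [ 59.6 160.2] 17.0 z [0.0574 0.0608 0.065 ] mean [ 0.5581 -0.0506  0.0609]
fence top 525 [567.1 -49.3] [ 60.9 169.5] 17.0 z [0.0492 0.0541 0.0567] mean [ 0.5787 -0.0459  0.0536]
base 2018 [537.8 -58.4] [150.7 189.7] 17.3 z [0.0105 0.0146 0.0194] mean [ 0.5142 -0.0625  0.0148]
grip 253 [523.2 217.9] [83.6 24.3] 9.0 z [0.0622 0.0677 0.0719] mean [0.5219 0.2169 0.0675]
frame+ 913 [519.8 238.4] [231.4 101.3] 9.4 z [0.0308 0.0346 0.0395] mean [0.5259 0.2272 0.0348]
0.5208701479912268 0.21452661308989504 0.5386539062418005 -0.05869966692664827
S grip 350 [523.4 220.6] [82.8 26.2] 9.0 z [0.0588 0.0657 0.0685] mean [0.5214 0.2223 0.0648]
S bar 318 [554.6 -50.3] [ 34.1 134.7] 17.0 z [0.0575 0.0594 0.0612] mean [ 0.5539 -0.0476  0.0594]
```

View pics/crop.png

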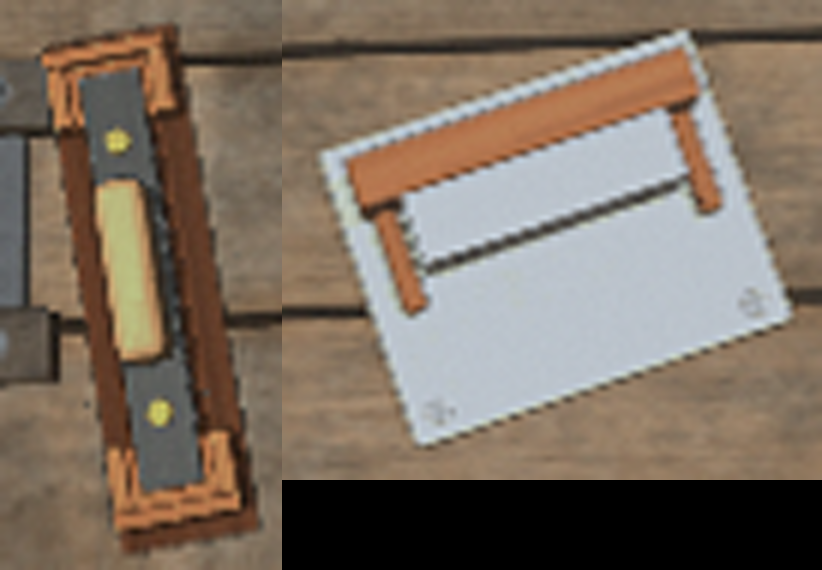

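The crop shows the grip centred on the frame and the bar between the cheeks, against the fence.

- **Bar:** centre (0.5546, -0.0503), board yaw 17°.
- **File grip:** (0.5233, 0.219), yaw 9°.

I now write a helper that turns a target pose into move units.

```bash
cat >> h.py <<'E'
from scipy.spatial.transform import Rotation as Ro
def cur():
    o=telemetry.get_obs(); return o,Ro.from_euler("xyz",o["orientation"],degrees=True)
def des(yaw):  # jaw axis (tool y) yaw, tool x straight down
    a=np.radians(yaw);x=np.array([0,0,-1.]);y=np.array([np.cos(a),np.sin(a),0])
    return Ro.from_matrix(np.stack([x,y,np.cross(x,y)],1))
def to(p,yaw):
    o,R=cur(); s=R.inv().apply(np.array(p)-o["position"])/.12
    t=(R.inv()*des(yaw)).as_rotvec()/(np.pi/2)
    y=R.as_matrix()[:,1]
    print("t",round(o["clock"],2),"pos",o["position"].round(4),"jawyaw",np.degrees(np.arctan2(y[1],y[0])).round(2),"F",o["contact_force"].round(1),"M",o["moment"].round(2),"open",round(o["opening"],3),"q1,6",o["joints"][[0,5]].round(0))
    print("  shift",s.round(3),"turn",t.round(3))
E
python3 - <<'E'
from h import *
to([.5233,.219,.10],99);to([.5233,.219,.10],-81)
E
```

```text
t 0.1 pos [ 0.172  -0.4958  0.2306] jawyaw -70.88 F [-0.6  0.6  0.3] M [ 0.03 -0.02  0.01] open 0.999 q1,6 [-75.  -4.]
  shift [ 1.095 -4.667 -4.717] turn [-1.888e+00 -1.000e-03  0.000e+00]
t 0.1 pos [ 0.172  -0.4958  0.2306] jawyaw -70.88 F [-0.6  0.6  0.3] M [ 0.03 -0.02  0.01] open 0.999 q1,6 [-75.  -4.]
  shift [ 1.095 -4.667 -4.717] turn [0.112 0.    0.001]
```

```bash
A='[[0,-0.12,-0.12,0,0,0,1],[0,-0.24,-0.24,0,0,0,1],[0,-0.36,-0.36,0,0,0,1],[0,-0.48,-0.48,0,0,0,1],[0,-0.6,-0.6,0,0,0,1],[0,-0.72,-0.72,0,0,0,1],[0,-0.84,-0.84,0,0,0,1],[0,-0.95,-0.95,0,0,0,1],[0,-1,-1,0,0,0,1],[0,-1,-1,0,0,0,1]]'
python3 -m creep '[[0,-0.12,-0.12,0,0,0,1],[0,-0.24,-0.24,0,0,0,1],[0,-0.36,-0.36,0,0,0,1],[0,-0.48,-0.48,0,0,0,1],[0,-0.6,-0.6,0,0,0,1],[0,-0.72,-0.72,0,0,0,1],[0,-0.84,-0.84,0,0,0,1],[0,-0.95,-0.95,0,0,0,1],[0,-1,-1,0,0,0,1],[0,-1,-1,0,0,0,1]]'
python3 -m creep '[[0,-0.12,-0.12,0,0,0,1],[0,-0.24,-0.24,0,0,0,1],[0,-0.36,-0.36,0,0,0,1],[0,-0.48,-0.48,0,0,0,1],[0,-0.6,-0.6,0,0,0,1],[0,-0.72,-0.72,0,0,0,1],[0,-0.84,-0.84,0,0,0,1],[0,-0.95,-0.95,0,0,0,1],[0,-1,-1,0,0,0,1],[0,-1,-1,0,0,0,1]]'
python3 -c "
from h import *
to([.5233,.219,.10],-81)"
```

```text
clock: 1.35
position: [0.2463, -0.3428, 0.2309]
orientation: [-96.2, 89.9, 103.0]
contact_force: [-0.8, 0.2, 0.0]
opening: 0.999
clock: 2.6
position: [0.3203, -0.1902, 0.231]
orientation: [-79.9, 90.0, 119.3]
contact_force: [0.1, -1.2, 0.7]
opening: 1.002
t 2.6 pos [ 0.3203 -0.1902  0.231 ] jawyaw -70.8 F [ 0.1 -1.2  0.7] M [0.01 0.02 0.01] open 1.002 q1,6 [-36.  34.]
  shift [ 1.093 -2.663 -2.719] turn [0.113 0.    0.001]
```

```bash
python3 -m creep '[[0,-0.12,-0.12,0,0,0,1],[0,-0.24,-0.24,0,0,0,1],[0,-0.36,-0.36,0,0,0,1],[0,-0.48,-0.48,0,0,0,1],[0,-0.6,-0.6,0,0,0,1],[0,-0.72,-0.72,0,0,0,1],[0,-0.84,-0.84,0,0,0,1],[0,-0.95,-0.95,0,0,0,1],[0,-1,-1,0,0,0,1],[0,-1,-1,0,0,0,1]]'
python3 -m creep '[[0,-0.12,-0.12,0,0,0,1],[0,-0.24,-0.24,0,0,0,1],[0,-0.36,-0.36,0,0,0,1],[0,-0.48,-0.48,0,0,0,1],[0,-0.6,-0.6,0,0,0,1],[0,-0.72,-0.72,0,0,0,1],[0,-0.84,-0.84,0,0,0,1],[0,-0.95,-0.95,0,0,0,1],[0,-1,-1,0,0,0,1],[0,-1,-1,0,0,0,1]]'
python3 -m creep '[[0.1,-0.1,-0.1,0.02,0,0,1],[0.2,-0.2,-0.2,0.04,0,0,1],[0.3,-0.3,-0.3,0.06,0,0,1],[0.4,-0.4,-0.4,0.08,0,0,1],[0.5,-0.5,-0.5,0.1,0,0,1],[0.6,-0.6,-0.6,0.11,0,0,1],[0.7,-0.64,-0.68,0.113,0,0,1],[0.8,-0.66,-0.72,0.113,0,0,1],[0.85,-0.66,-0.72,0.113,0,0,1],[0.85,-0.66,-0.72,0.113,0,0,1]]'
python3 - <<'E'
from h import *
to([.5233,.219,.039],-81)
c=grab("top");W=cloud(c);z=W[...,2];cv2.imwrite("pics/top1.png",cv2.resize(c["image"][170:310,170:310][...,::-1],None,fx=4,fy=4))
E
```

```text
clock: 3.85
position: [0.3942, -0.0377, 0.231]
orientation: [-53.9, 89.9, 145.4]
contact_force: [0.6, 0.7, 0.9]
opening: 1.002
clock: 5.1
position: [0.4681, 0.1151, 0.2309]
orientation: [-32.7, 89.9, 166.5]
contact_force: [0.6, -0.6, 0.5]
opening: 1.004
clock: 6.35
position: [0.5232, 0.2179, 0.1284]
orientation: [-4.9, 89.9, -175.8]
contact_force: [-0.0, 0.3, -0.4]
opening: 1.001
t 6.35 pos [0.5232 0.2179 0.1284] jawyaw -80.95 F [-0.   0.3 -0.4] M [-0.05  0.01 -0.05] open 1.001 q1,6 [ 19. 100.]
  shift [ 0.745 -0.009 -0.004] turn [0.001 0.001 0.   ]
```

View pics/top1.png

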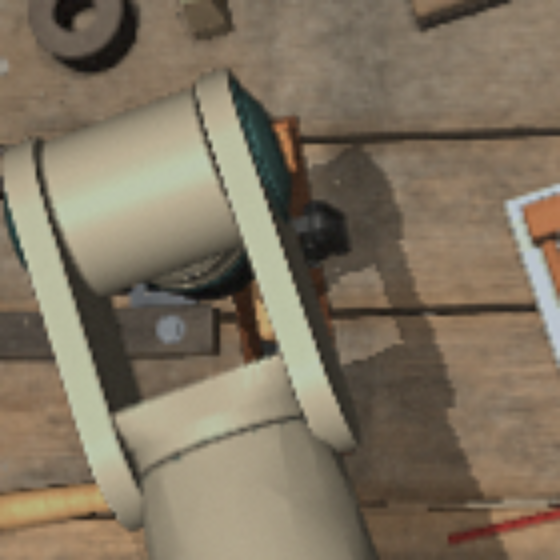

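```bash
python3 -m creep '[[0.05,0,0,0,0,0,0.2],[0.15,-0.01,0,0,0,0,0.2],[0.25,-0.01,0,0,0,0,0.2],[0.35,-0.01,0,0,0,0,0.2],[0.45,-0.01,0,0,0,0,0.2],[0.55,-0.01,0,0,0,0,0.2],[0.63,-0.01,0,0,0,0,0.2],[0.7,-0.01,0,0,0,0,0.2],[0.74,-0.01,0,0,0,0,0.2],[0.74,-0.01,0,0,0,0,0.2]]'
python3 - <<'E'
from h import *
to([.5233,.219,.039],-81)
c=grab("scene");cv2.imwrite("pics/s1.png",cv2.resize(c["image"][180:330,220:420][...,::-1],None,fx=4,fy=4))
E
```

```text
clock: 7.65
position: [0.523, 0.2192, 0.0399]
orientation: [-13.2, 89.9, 175.8]
contact_force: [-0.4, -0.1, -0.4]
opening: 0.601
t 7.65 pos [0.523  0.2192 0.0399] jawyaw -80.95 F [-0.4 -0.1 -0.4] M [-0.05 -0.01 -0.01] open 0.601 q1,6 [ 19. 100.]
  shift [ 0.008  0.002 -0.002] turn [0.001 0.001 0.   ]
```

View pics/s1.png

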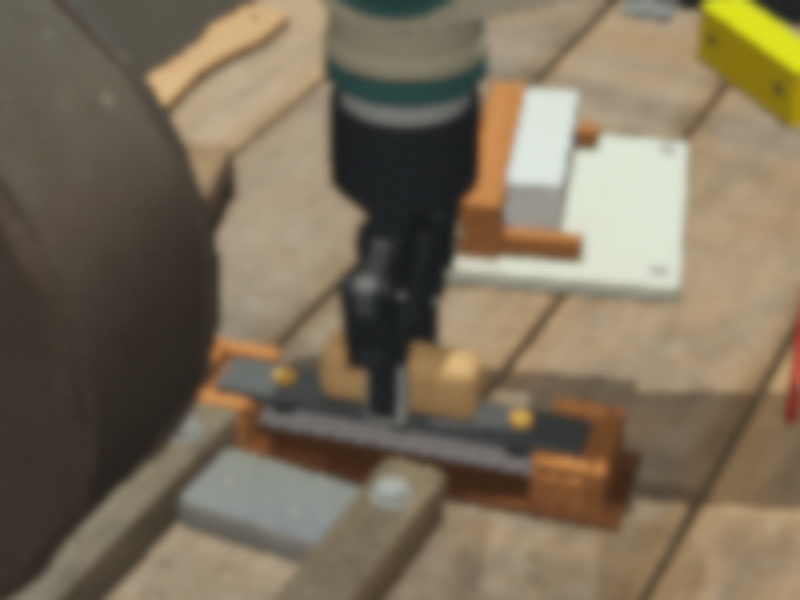

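The fingers straddle the grip's middle at about (390,380) and the frame sits in both saddles. Now I close and lift.

```bash
python3 -m creep '[[0,0,0,0,0,0,-1],[0,0,0,0,0,0,-1],[0,0,0,0,0,0,-1],[0,0,0,0,0,0,-1],[0,0,0,0,0,0,-1],[0,0,0,0,0,0,-1],[0,0,0,0,0,0,-1],[0,0,0,0,0,0,-1],[0,0,0,0,0,0,-1],[0,0,0,0,0,0,-1]]'
python3 -c "
from h import *
to([.5233,.219,.039],-81);print(cur()[0]['orientation'])"
python3 -m creep '[[-0.02,0,0,0,0,0,-1],[-0.06,0,0,0,0,0,-1],[-0.12,0,0,0,0,0,-1],[-0.2,0,0,0,0,0,-1],[-0.3,0,0,0,0,0,-1],[-0.4,0,0,0,0,0,-1],[-0.55,0,0,0,0,0,-1],[-0.7,0,0,0,0,0,-1],[-0.75,0,0,0,0,0,-1],[-0.75,0,0,0,0,0,-1]]'
python3 -c "
from h import *
u=np.array([np.cos(np.radians(17)),np.sin(np.radians(17)),0])
to(np.array([.5546,-.0503,.16])-.04*u,-73)"
```

```text
clock: 8.95
position: [0.5237, 0.2193, 0.041]
orientation: [-133.7, 90.0, 55.3]
contact_force: [-0.4, -1.0, 7.0]
opening: 0.266
t 8.95 pos [0.5237 0.2193 0.041 ] jawyaw -80.96 F [-0.4 -1.   7. ] M [-0.21  0.08  0.01] open 0.266 q1,6 [ 19. 100.]
  shift [0.017 0.002 0.004] turn [ 0. -0.  0.]
[-133.72332033   89.9634408    55.31855148]
clock: 10.2
position: [0.5238, 0.2193, 0.1315]
orientation: [-154.4, 89.9, 34.7]
contact_force: [-0.3, -0.8, -4.0]
opening: 0.271
t 10.2 pos [0.5238 0.2193 0.1315] jawyaw -80.96 F [-0.3 -0.8 -4. ] M [-0.08 -0.01  0.03] open 0.271 q1,6 [ 19. 100.]
  shift [-0.239  2.305  0.43 ] turn [-0.088 -0.001  0.   ]
```

```bash
python3 -m creep '[[-0.05,0.1,0.02,0,0,0,-1],[-0.1,0.22,0.05,0,0,0,-1],[-0.15,0.34,0.08,0,0,0,-1],[-0.18,0.46,0.11,0,0,0,-1],[-0.18,0.58,0.14,0,0,0,-1],[-0.18,0.7,0.17,0,0,0,-1],[-0.18,0.82,0.2,0,0,0,-1],[-0.18,0.92,0.22,0,0,0,-1],[-0.18,1,0.22,0,0,0,-1],[-0.18,1,0.22,0,0,0,-1]]'
python3 -m creep '[[0,0.1,0.02,-0.01,0,0,-1],[0,0.22,0.04,-0.02,0,0,-1],[0,0.34,0.06,-0.03,0,0,-1],[0,0.46,0.09,-0.04,0,0,-1],[0,0.58,0.12,-0.05,0,0,-1],[0,0.7,0.15,-0.06,0,0,-1],[0,0.82,0.18,-0.08,0,0,-1],[0,0.92,0.21,-0.088,0,0,-1],[0,1,0.21,-0.088,0,0,-1],[0,1,0.21,-0.088,0,0,-1]]'
python3 - <<'E'
from h import *
u=np.array([np.cos(np.radians(17)),np.sin(np.radians(17)),0])
to(np.array([.5546,-.0503,.10])-.04*u,-73)
c=grab("top");W=cloud(c);np.savez("top2.npz",W=W,im=c["image"])
im=c["image"];hsv=cv2.cvtColor(im,cv2.COLOR_RGB2HSV);z=W[...,2]
F=np.zeros(z.shape,bool);F[190:295,212:265]=1
def rect(m,n):
    P=W[m];(q,s,a)=cv2.minAreaRect((P[:,:2]*1000).astype(np.float32));print(n,m.sum(),np.round(q,1),np.round(s,1),round(a,1))
rect(F&(z>.02)&(z<.045),"saddles"); rect(F&(hsv[...,1]>130)&(hsv[...,0]<14)&(z<.05),"brown")
s=grab("scene");cv2.imwrite("pics/c2.png",np.hstack([cv2.resize(im[190:300,205:305][...,::-1],(400,440)),cv2.resize(s["image"][150:270,280:400][...,::-1],(400,440))[:440]]))
E
```

```text
clock: 11.45
position: [0.5167, 0.0961, 0.153]
orientation: [-153.2, 89.9, 35.8]
contact_force: [0.5, -0.9, -4.0]
opening: 0.269
clock: 12.7
position: [0.5108, -0.0267, 0.1529]
orientation: [-160.8, 89.9, 36.1]
contact_force: [0.0, 0.2, -3.4]
opening: 0.266
t 12.7 pos [ 0.5108 -0.0267  0.1529] jawyaw -73.15 F [ 0.   0.2 -3.4] M [-0.01  0.04 -0.03] open 0.266 q1,6 [-7. 66.]
  shift [0.441 0.295 0.042] turn [-0.002 -0.001  0.   ]
saddles 1006 [522.7 233.4] [235.  122.5] 0.7
brown 1810 [523.7 219. ] [247.8  66.2] 9.5
```

View pics/c2.png

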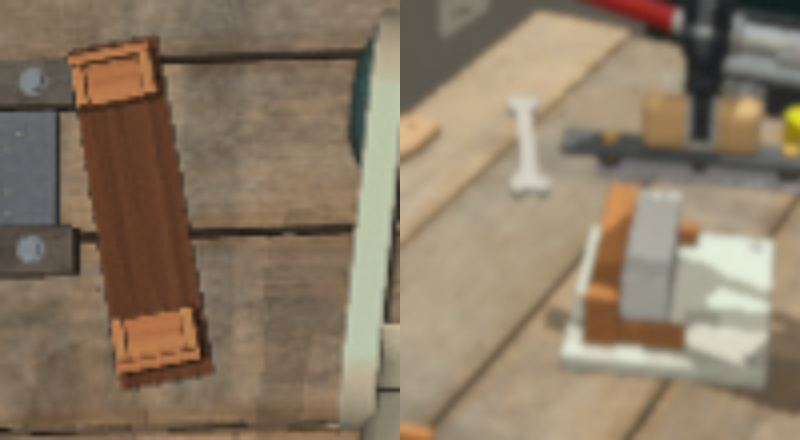

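The file is held level. The empty rest measures centre (0.5237, 0.2190), yaw about 9.5°, which matches my pick pose. Now to the stroke start, 50 mm before the bar's middle, to feel for contact.

```bash
python3 -m creep '[[0.05,0.05,0,0,0,0,-1],[0.1,0.1,-0.02,0,0,0,-1],[0.16,0.15,-0.04,0,0,0,-1],[0.22,0.2,-0.04,0,0,0,-1],[0.28,0.25,-0.04,0,0,0,-1],[0.34,0.29,-0.04,0,0,0,-1],[0.4,0.295,-0.04,0,0,0,-1],[0.44,0.295,-0.04,0,0,0,-1],[0.46,0.295,-0.04,0,0,0,-1],[0.46,0.295,-0.04,0,0,0,-1]]'
python3 - <<'E'
from h import *
u=np.array([np.cos(np.radians(17)),np.sin(np.radians(17)),0])
to(np.array([.5546,-.0503,.093])-.05*u,-73)
c=grab("scene");W=cloud(c);im=c["image"]
# relative heights over the near side of held file vs bar
v=np.array([-u[1],u[0],0]);D=W-np.array([.5546,-.0503,0]);a=D@u;b=D@v
m=(np.abs(b)<.022)&(a<.03)&(a>-.16)&(W[...,2]>.055)&(W[...,2]<.10)
for lo in np.arange(.056,.1,.002):
    k=m&(W[...,2]>=lo)&(W[...,2]<lo+.002); print(round(lo,3),k.sum(),im[k].mean(0).round() if k.any() else "", b[k].mean().round(3) if k.any() else "")
E
```

```text
clock: 14.05
position: [0.5256, -0.0584, 0.0976]
orientation: [-150.5, 89.9, 46.4]
contact_force: [-0.4, 0.8, -3.7]
opening: 0.271
t 14.05 pos [ 0.5256 -0.0584  0.0976] jawyaw -73.09 F [-0.4  0.8 -3.7] M [-0.02  0.01  0.03] open 0.271 q1,6 [-10.  63.]
  shift [0.039 0.007 0.166] turn [-0.001 -0.001  0.001]
0.056 7 [142. 140. 132.] 0.016
0.058 39 [140. 136. 128.] 0.009
0.06 18 [138. 134. 126.] 0.009
0.062 0  
0.064 0  
0.066 5 [158. 157. 145.] 0.01
0.068 23 [143. 137. 127.] 0.014
0.07 53 [132. 129. 123.] 0.01
0.072 125 [119. 115. 112.] 0.007
0.074 49 [106. 103. 101.] 0.007
0.076 5 [69. 67. 64.] 0.006
0.078 0  
0.08 5 [76. 74. 71.] 0.012
0.082 25 [86. 84. 79.] 0.014
0.084 50 [81. 79. 75.] 0.015
0.086 42 [77. 76. 73.] 0.012
0.088 141 [85. 84. 78.] 0.007
0.09 93 [89. 86. 76.] 0.006
0.092 24 [113. 100.  78.] 0.009
0.094 24 [131. 108.  74.] 0.009
0.096 10 [126. 104.  76.] 0.011
0.098 30 [125. 105.  78.] 0.014
```

```bash
python3 -m creep '[[0,0,0.03,0,0,0,-1],[0,0,0.06,0,0,0,-1],[0,0,0.1,0,0,0,-1],[0,0,0.14,0,0,0,-1],[0.01,0.005,0.165,0,0,0,-1],[0.02,0.005,0.165,0,0,0,-1],[0.03,0.005,0.165,0,0,0,-1],[0.04,0.005,0.165,0,0,0,-1],[0.05,0.005,0.165,0,0,0,-1],[0.05,0.005,0.165,0,0,0,-1]]'
python3 -m creep '[[0.001,0,0,0,0,0,-1],[0.002,0,0,0,0,0,-1],[0.004,0,0,0,0,0,-1],[0.006,0,0,0,0,0,-1],[0.008,0,0,0,0,0,-1],[0.01,0,0,0,0,0,-1],[0.012,0,0,0,0,0,-1],[0.012,0,0,0,0,0,-1],[0.012,0,0,0,0,0,-1],[0.012,0,0,0,0,0,-1]]'
python3 - <<'E'
from h import *
u=np.array([np.cos(np.radians(17)),np.sin(np.radians(17)),0])
to(np.array([.5546,-.0503,.093])-.05*u,-73)
E
```

```text
clock: 15.35
position: [0.5069, -0.0647, 0.0917]
orientation: [-152.6, 89.9, 44.3]
contact_force: [-0.2, -0.6, -4.0]
opening: 0.268
clock: 16.6
position: [0.507, -0.0647, 0.0902]
orientation: [-156.2, 89.9, 40.7]
contact_force: [-0.8, 0.2, -2.8]
opening: 0.268
t 16.6 pos [ 0.507  -0.0647  0.0902] jawyaw -73.08 F [-0.8  0.2 -2.8] M [ 0.03 -0.05  0.01] open 0.268 q1,6 [-11.  62.]
  shift [-0.023  0.001  0.002] turn [-0.001 -0.001  0.   ]
```

```bash
python3 -m creep '[[0.001,0,0,0,0,0,-1],[0.002,0,0,0,0,0,-1],[0.004,0,0,0,0,0,-1],[0.006,0,0,0,0,0,-1],[0.007,0,0,0,0,0,-1],[0.008,0,0,0,0,0,-1],[0.008,0,0,0,0,0,-1],[0.008,0,0,0,0,0,-1],[0.008,0,0,0,0,0,-1],[0.008,0,0,0,0,0,-1]]'
python3 -c "
from h import *
to([.507,-.0647,.09],-73)"
```

```text
clock: 17.85
position: [0.5069, -0.0647, 0.0893]
orientation: [-154.3, 89.9, 42.6]
contact_force: [-0.1, -0.1, -3.0]
opening: 0.27
t 17.85 pos [ 0.5069 -0.0647  0.0893] jawyaw -73.08 F [-0.1 -0.1 -3. ] M [-0.01 -0.   -0.07] open 0.27 q1,6 [-11.  62.]
  shift [-0.006  0.    -0.   ] turn [-0.001 -0.001  0.   ]
```

```bash
python3 -m creep '[[0.001,0,0,0,0,0,-1],[0.003,0,0,0,0,0,-1],[0.005,0,0,0,0,0,-1],[0.007,0,0,0,0,0,-1],[0.008,0,0,0,0,0,-1],[0.01,0,0,0,0,0,-1],[0.01,0,0,0,0,0,-1],[0.01,0,0,0,0,0,-1],[0.01,0,0,0,0,0,-1],[0.01,0,0,0,0,0,-1]]'
python3 -c "
from h import *
to([.507,-.0647,.09],-73)"
```

```text
clock: 19.1
position: [0.507, -0.0647, 0.0882]
orientation: [-157.6, 89.9, 39.4]
contact_force: [-2.5, -0.8, 1.6]
opening: 0.268
t 19.1 pos [ 0.507  -0.0647  0.0882] jawyaw -73.08 F [-2.5 -0.8  1.6] M [-0.01  0.46 -0.03] open 0.268 q1,6 [-11.  62.]
  shift [-0.015 -0.    -0.   ] turn [-0.001 -0.001  0.   ]
```

Contact is felt: about 5.4 N at TCP z = 0.0882. I start the first stroke and read the force on the way.

```bash
python3 -m creep '[[0.001,0,-0.02,0,0,0,-1],[0.001,0,-0.04,0,0,0,-1],[0.001,0,-0.06,0,0,0,-1],[0.001,0,-0.08,0,0,0,-1],[0.001,0,-0.1,0,0,0,-1],[0.001,0,-0.12,0,0,0,-1],[0.001,0,-0.14,0,0,0,-1],[0.001,0,-0.16,0,0,0,-1],[0.001,0,-0.18,0,0,0,-1],[0.001,0,-0.2,0,0,0,-1]]'
python3 - <<'E'
from h import *
u=np.array([np.cos(np.radians(17)),np.sin(np.radians(17)),0])
to(np.array([.5546,-.0503,.0882])+.03*u,-73)
E
```

```text
clock: 20.35
position: [0.5301, -0.0577, 0.0882]
orientation: [-159.1, 89.9, 37.8]
contact_force: [-5.0, -1.7, 4.9]
opening: 0.27
t 20.35 pos [ 0.5301 -0.0577  0.0882] jawyaw -73.09 F [-5.  -1.7  4.9] M [-0.22  0.86 -0.01] open 0.27 q1,6 [-10.  63.]
  shift [ 0.001 -0.    -0.464] turn [-0.001 -0.001  0.   ]
```

```bash
python3 -m creep '[[0.001,0,-0.02,0,0,0,-1],[0.001,0,-0.045,0,0,0,-1],[0.001,0,-0.07,0,0,0,-1],[0.001,0,-0.095,0,0,0,-1],[0.001,0,-0.12,0,0,0,-1],[0.001,0,-0.145,0,0,0,-1],[0.001,0,-0.17,0,0,0,-1],[0.001,0,-0.195,0,0,0,-1],[0.001,0,-0.22,0,0,0,-1],[0.001,0,-0.24,0,0,0,-1]]'
python3 - <<'E'
from h import *
u=np.array([np.cos(np.radians(17)),np.sin(np.radians(17)),0])
to(np.array([.5546,-.0503,.0882])+.03*u,-73)
E
```

```text
clock: 21.6
position: [0.5577, -0.0493, 0.0882]
orientation: [-157.1, 89.9, 39.8]
contact_force: [-4.3, -0.9, 4.3]
opening: 0.269
t 21.6 pos [ 0.5577 -0.0493  0.0882] jawyaw -73.09 F [-4.3 -0.9  4.3] M [-0.25  0.97  0.01] open 0.269 q1,6 [-9. 64.]
  shift [ 0.    -0.    -0.223] turn [-0.001 -0.001  0.   ]
```

```bash
python3 -m creep '[[0.002,0,-0.03,0,0,0,-1],[0.002,0,-0.055,0,0,0,-1],[0.002,0,-0.08,0,0,0,-1],[0.002,0,-0.105,0,0,0,-1],[0.002,0,-0.13,0,0,0,-1],[0.002,0,-0.155,0,0,0,-1],[0.002,0,-0.18,0,0,0,-1],[0.002,0,-0.2,0,0,0,-1],[0.002,0,-0.22,0,0,0,-1],[0.002,0,-0.235,0,0,0,-1]]'
python3 -m creep '[[-0.05,0,-0.005,0,0,0,-1],[-0.12,0,-0.005,0,0,0,-1],[-0.2,0,-0.005,0,0,0,-1],[-0.28,0,-0.005,0,0,0,-1],[-0.3,0,0.05,0,0,0,-1],[-0.3,0,0.17,0,0,0,-1],[-0.3,0,0.3,0,0,0,-1],[-0.3,0,0.45,0,0,0,-1],[-0.3,0,0.6,0,0,0,-1],[-0.3,0,0.68,0,0,0,-1]]'
python3 - <<'E'
from h import *
u=np.array([np.cos(np.radians(17)),np.sin(np.radians(17)),0])
to(np.array([.5546,-.0503,.0888])-.05*u,-73)
c=grab("top");s=grab("scene");W=cloud(s);z=W[...,2]
P=W[(np.hypot(W[...,0]-.555,W[...,1]+.05)<.09)&(z>.057)&(z<.066)];print(cv2.minAreaRect((P[:,:2]*1000).astype(np.float32)))
cv2.imwrite("pics/c3.png",np.hstack([cv2.resize(c["image"][190:290,280:390][...,::-1],(440,400)),cv2.resize(s["image"][170:260,290:390][...,::-1],(355,400))]))
E
```

```text
clock: 22.85
position: [0.5847, -0.0411, 0.088]
orientation: [-146.5, 89.9, 50.4]
contact_force: [-4.9, -2.2, 4.9]
opening: 0.269
clock: 24.1
position: [0.5057, -0.0651, 0.1238]
orientation: [-137.0, 89.9, 59.9]
contact_force: [0.8, -0.2, -3.6]
opening: 0.263
t 24.1 pos [ 0.5057 -0.0651  0.1238] jawyaw -73.1 F [ 0.8 -0.2 -3.6] M [ 0.04 -0.02  0.03] open 0.263 q1,6 [-12.  62.]
  shift [ 0.292  0.001 -0.009] turn [-0.001 -0.001  0.   ]
((553.812255859375, -47.170570373535156), (33.96186828613281, 125.12893676757812), 16.803068161010742)
```

View pics/c3.png

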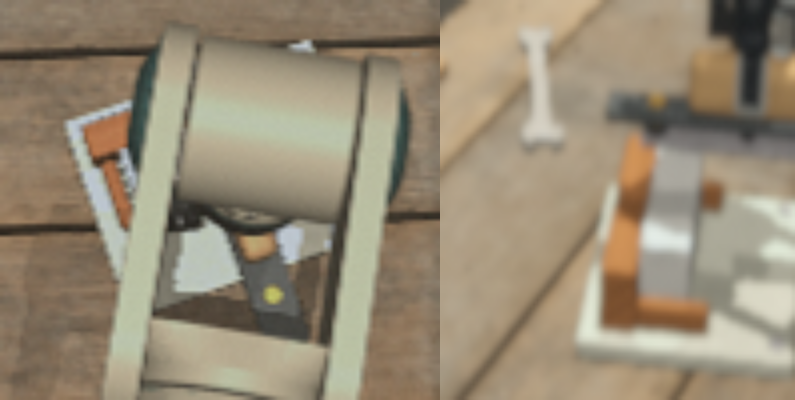

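The first stroke is done at 8–9 N, and the picture shows the bar still flush against the fence. Next is the second stroke, slightly deeper.

```bash
python3 -m creep '[[0.06,0,0,0,0,0,-1],[0.12,0,0,0,0,0,-1],[0.18,0,0,0,0,0,-1],[0.24,0,0,0,0,0,-1],[0.27,0,0,0,0,0,-1],[0.285,0,0,0,0,0,-1],[0.29,0,0,0,0,0,-1],[0.295,0,0,0,0,0,-1],[0.298,0,0,0,0,0,-1],[0.298,0,0,0,0,0,-1]]'
python3 -c "
from h import *
to([.507,-.0647,.0880],-73)"
```

```text
clock: 25.45
position: [0.5062, -0.0651, 0.0885]
orientation: [-166.1, 89.9, 30.8]
contact_force: [0.3, -0.3, -1.8]
opening: 0.267
t 25.45 pos [ 0.5062 -0.0651  0.0885] jawyaw -73.11 F [ 0.3 -0.3 -1.8] M [-0.01  0.09  0.03] open 0.267 q1,6 [-12.  62.]
  shift [ 0.005 -0.001 -0.007] turn [-0.001 -0.001  0.   ]
```

```bash
python3 -m creep '[[0.001,0,0,0,0,0,-1],[0.002,0,0,0,0,0,-1],[0.003,0,0,0,0,0,-1],[0.004,0,0,0,0,0,-1],[0.005,0,0,0,0,0,-1],[0.005,0,0,0,0,0,-1],[0.005,0,0,0,0,0,-1],[0.005,0,0,0,0,0,-1],[0.005,0,0,0,0,0,-1],[0.005,0,0,0,0,0,-1]]'
python3 -m creep '[[0.002,0,-0.02,0,0,0,-1],[0.002,0,-0.05,0,0,0,-1],[0.002,0,-0.08,0,0,0,-1],[0.002,0,-0.11,0,0,0,-1],[0.002,0,-0.14,0,0,0,-1],[0.002,0,-0.17,0,0,0,-1],[0.002,0,-0.2,0,0,0,-1],[0.002,0,-0.24,0,0,0,-1],[0.002,0,-0.28,0,0,0,-1],[0.002,0,-0.32,0,0,0,-1]]'
python3 - <<'E'
from h import *
u=np.array([np.cos(np.radians(17)),np.sin(np.radians(17)),0])
to(np.array([.5546,-.0503,.0880])+.031*u,-73)
E
```

```text
clock: 26.7
position: [0.5062, -0.0652, 0.088]
orientation: [-172.5, 89.9, 24.3]
contact_force: [-4.3, -1.3, 2.1]
opening: 0.269
clock: 27.95
position: [0.5432, -0.054, 0.0881]
orientation: [-178.8, 89.9, 18.1]
contact_force: [-4.8, -2.4, 4.7]
opening: 0.271
t 27.95 pos [ 0.5432 -0.054   0.0881] jawyaw -73.12 F [-4.8 -2.4  4.7] M [-0.26  0.98  0.04] open 0.271 q1,6 [-10.  64.]
  shift [ 0.001 -0.003 -0.358] turn [-0.001 -0.001  0.   ]
```

```bash
python3 -m creep '[[0.003,0,-0.04,0,0,0,-1],[0.003,0,-0.08,0,0,0,-1],[0.003,0,-0.12,0,0,0,-1],[0.003,0,-0.16,0,0,0,-1],[0.003,-0.001,-0.2,0,0,0,-1],[0.003,-0.001,-0.24,0,0,0,-1],[0.003,-0.002,-0.28,0,0,0,-1],[0.003,-0.002,-0.31,0,0,0,-1],[0.003,-0.003,-0.34,0,0,0,-1],[0.003,-0.003,-0.36,0,0,0,-1]]'
python3 -m creep '[[-0.05,0,-0.005,0,0,0,-1],[-0.12,0,-0.005,0,0,0,-1],[-0.2,0,-0.005,0,0,0,-1],[-0.28,0,-0.005,0,0,0,-1],[-0.3,0,0.05,0,0,0,-1],[-0.3,0,0.17,0,0,0,-1],[-0.3,0,0.3,0,0,0,-1],[-0.3,0,0.45,0,0,0,-1],[-0.3,0,0.6,0,0,0,-1],[-0.3,0,0.68,0,0,0,-1]]'
python3 - <<'E'
from h import *
u=np.array([np.cos(np.radians(17)),np.sin(np.radians(17)),0])
to(np.array([.5546,-.0503,.0880])-.05*u,-73)
E
```

```text
clock: 29.2
position: [0.5846, -0.0412, 0.0879]
orientation: [165.4, 90.0, 2.3]
contact_force: [-6.0, -1.1, 5.4]
opening: 0.268
clock: 30.45
position: [0.5055, -0.0651, 0.1238]
orientation: [177.6, 90.0, 14.5]
contact_force: [1.0, -0.3, -4.0]
opening: 0.268
t 30.45 pos [ 0.5055 -0.0651  0.1238] jawyaw -73.14 F [ 1.  -0.3 -4. ] M [ 0.04 -0.02 -0.03] open 0.268 q1,6 [-11.  62.]
  shift [ 0.298  0.002 -0.011] turn [-0.002 -0.    -0.   ]
```

```bash
python3 -m creep '[[0.06,0,0,0,0,0,-1],[0.12,0,0,0,0,0,-1],[0.18,0,0,0,0,0,-1],[0.24,0,0,0,0,0,-1],[0.27,0,0,0,0,0,-1],[0.285,0,0,0,0,0,-1],[0.29,0,0,0,0,0,-1],[0.295,0,0,0,0,0,-1],[0.298,0,0,0,0,0,-1],[0.298,0,0,0,0,0,-1]]'
python3 -m creep '[[0.001,0,0,0,0,0,-1],[0.002,0,0,0,0,0,-1],[0.003,0,0,0,0,0,-1],[0.004,0,0,0,0,0,-1],[0.005,0,0,0,0,0,-1],[0.005,0,0,0,0,0,-1],[0.006,0,0,0,0,0,-1],[0.006,0,0,0,0,0,-1],[0.006,0,0,0,0,0,-1],[0.006,0,0,0,0,0,-1]]'
python3 -c "
from h import *
to([.507,-.0647,.0880],-73)"
```

```text
clock: 31.7
position: [0.5056, -0.0652, 0.0885]
orientation: [155.7, 90.0, -7.4]
contact_force: [-0.9, -0.6, -1.7]
opening: 0.262
clock: 32.95
position: [0.5057, -0.0652, 0.0878]
orientation: [151.5, 89.9, -11.7]
contact_force: [-3.4, -0.2, 3.3]
opening: 0.269
t 32.95 pos [ 0.5057 -0.0652  0.0878] jawyaw -73.14 F [-3.4 -0.2  3.3] M [-0.06  0.49 -0.03] open 0.269 q1,6 [-11.  62.]
  shift [-0.001 -0.001 -0.012] turn [-0.002 -0.001 -0.   ]
```

```bash
python3 -m creep '[[0.001,0,-0.02,0,0,0,-1],[0.001,0,-0.05,0,0,0,-1],[0.001,0,-0.08,0,0,0,-1],[0.001,0,-0.11,0,0,0,-1],[0.001,0,-0.14,0,0,0,-1],[0.001,0,-0.17,0,0,0,-1],[0.001,0,-0.2,0,0,0,-1],[0.001,0,-0.24,0,0,0,-1],[0.001,0,-0.28,0,0,0,-1],[0.001,0,-0.32,0,0,0,-1]]'
python3 - <<'E'
from h import *
u=np.array([np.cos(np.radians(17)),np.sin(np.radians(17)),0])
to(np.array([.5546,-.0503,.0880])+.031*u,-73)
E
```

```text
clock: 34.2
position: [0.5425, -0.0544, 0.0881]
orientation: [98.5, 89.9, -64.7]
contact_force: [-5.1, -1.6, 5.0]
opening: 0.266
t 34.2 pos [ 0.5425 -0.0544  0.0881] jawyaw -73.15 F [-5.1 -1.6  5. ] M [-0.26  1.01 -0.03] open 0.266 q1,6 [-10.  64.]
  shift [ 0.001 -0.004 -0.365] turn [-0.002 -0.    -0.001]
```

```bash
python3 -m creep '[[0.003,0,-0.04,0,0,0,-1],[0.003,0,-0.08,0,0,0,-1],[0.003,0,-0.12,0,0,0,-1],[0.003,0,-0.16,0,0,0,-1],[0.003,-0.001,-0.2,0,0,0,-1],[0.003,-0.001,-0.24,0,0,0,-1],[0.003,-0.002,-0.28,0,0,0,-1],[0.003,-0.002,-0.31,0,0,0,-1],[0.003,-0.003,-0.34,0,0,0,-1],[0.003,-0.003,-0.365,0,0,0,-1]]'
python3 -m creep '[[-0.05,0,-0.005,0,0,0,-1],[-0.12,0,-0.005,0,0,0,-1],[-0.2,0,-0.005,0,0,0,-1],[-0.28,0,-0.005,0,0,0,-1],[-0.36,0,0,0,0,0,-1],[-0.44,0,0,0,0,0,-1],[-0.5,0,0,0,0,0,-1],[-0.52,0,0,0,0,0,-1],[-0.52,0,0,0,0,0,-1],[-0.52,0,0,0,0,0,-1]]'
python3 - <<'E'
from h import *
to([.5237,.2193,.150],-81)
s=grab("scene");W=cloud(s);z=W[...,2]
P=W[(np.hypot(W[...,0]-.555,W[...,1]+.05)<.09)&(z>.057)&(z<.066)];print(cv2.minAreaRect((P[:,:2]*1000).astype(np.float32)))
E
```

```text
clock: 35.45
position: [0.5842, -0.0416, 0.0879]
orientation: [54.7, 89.9, -108.5]
contact_force: [-5.3, -2.5, 5.0]
opening: 0.27
clock: 36.7
position: [0.584, -0.0415, 0.1497]
orientation: [28.4, 89.9, -134.8]
contact_force: [0.9, 0.8, -3.4]
opening: 0.274
t 36.7 pos [ 0.584  -0.0415  0.1497] jawyaw -73.16 F [ 0.9  0.8 -3.4] M [-0.    0.02 -0.03] open 0.274 q1,6 [-8. 66.]
  shift [-0.005 -2.225 -0.148] turn [ 0.087  0.001 -0.001]
((555.614990234375, -51.668006896972656), (34.16991424560547, 132.3829345703125), 16.80938720703125)
```

```bash
python3 -m creep '[[0,-0.12,-0.01,0,0,0,-1],[0,-0.24,-0.02,0,0,0,-1],[0,-0.36,-0.03,0,0,0,-1],[0,-0.48,-0.03,0,0,0,-1],[0,-0.6,-0.04,0,0,0,-1],[0,-0.72,-0.05,0,0,0,-1],[0,-0.84,-0.06,0,0,0,-1],[0,-0.94,-0.06,0,0,0,-1],[0,-1,-0.07,0,0,0,-1],[0,-1,-0.07,0,0,0,-1]]'
python3 -m creep '[[0,-0.12,-0.01,0.01,0,0,-1],[0,-0.24,-0.02,0.02,0,0,-1],[0,-0.36,-0.03,0.03,0,0,-1],[0,-0.48,-0.03,0.04,0,0,-1],[0,-0.6,-0.04,0.05,0,0,-1],[0,-0.72,-0.05,0.06,0,0,-1],[0,-0.84,-0.06,0.07,0,0,-1],[0,-0.94,-0.06,0.08,0,0,-1],[0,-1,-0.07,0.088,0,0,-1],[0,-1,-0.07,0.088,0,0,-1]]'
python3 -c "
from h import *
to([.5237,.2193,.080],-81)"
```

```text
clock: 38.0
position: [0.5573, 0.0762, 0.1496]
orientation: [32.4, 89.9, -130.7]
contact_force: [-0.2, -0.5, -2.3]
opening: 0.274
clock: 39.25
position: [0.5305, 0.1936, 0.1495]
orientation: [43.7, 89.9, -127.3]
contact_force: [1.0, -1.0, -3.7]
opening: 0.273
t 39.25 pos [0.5305 0.1936 0.1495] jawyaw -81.03 F [ 1.  -1.  -3.7] M [-0.03  0.02 -0.  ] open 0.273 q1,6 [16. 97.]
  shift [ 0.579 -0.221  0.022] turn [-0.     0.001 -0.001]
```

```bash
python3 -m creep '[[0,-0.06,0.01,0,0,0,-1],[0,-0.12,0.02,0,0,0,-1],[0.06,-0.18,0.02,0,0,0,-1],[0.14,-0.22,0.022,0,0,0,-1],[0.22,-0.22,0.022,0,0,0,-1],[0.3,-0.22,0.022,0,0,0,-1],[0.38,-0.22,0.022,0,0,0,-1],[0.46,-0.22,0.022,0,0,0,-1],[0.5,-0.22,0.022,0,0,0,-1],[0.5,-0.22,0.022,0,0,0,-1]]'
python3 - <<'E'
from h import *
to([.5237,.2193,.043],-81)
s=grab("scene");W=cloud(s);z=W[...,2];im=s["image"]
a=np.radians(9);u=np.array([np.cos(a),np.sin(a),0]);v=np.array([-u[1],u[0],0])
D=W-np.array([.5237,.2193,0]);x=D@u;y=D@v
m=(np.abs(y)<.016)&(np.abs(x)<.12)&(z>.06)&(z<.10)
dark=m&(im.max(2)<110)&(np.abs(x)>.05)
P=np.stack([x[dark],z[dark]],1);print(dark.sum(),"pitch deg",np.degrees(np.arctan(np.polyfit(P[:,0],P[:,1],1)[0])))
print("ends",x[dark].min(),x[dark].max(),[np.median(z[dark&(x>lo)&(x<lo+.04)]).round(4) for lo in(-.1,.06)], "y",np.percentile(y[dark],[2,98]))
cv2.imwrite("pics/s4.png",cv2.resize(im[220:340,240:400][...,::-1],None,fx=5,fy=5))
E
```

```text
clock: 40.5
position: [0.5236, 0.2191, 0.0891]
orientation: [36.0, 89.8, -135.0]
contact_force: [0.6, 0.2, -3.5]
opening: 0.268
t 40.5 pos [0.5236 0.2191 0.0891] jawyaw -81.03 F [ 0.6  0.2 -3.5] M [-0.01  0.01 -0.04] open 0.268 q1,6 [ 19. 100.]
  shift [ 0.384 -0.002 -0.002] turn [-0.     0.001 -0.001]
384 pitch deg -0.7607736399323993
ends -0.09949758520346827 0.09894256126690641 [np.float64(0.0808), np.float64(0.0796)] y [-0.01136528  0.01575626]
```

View pics/s4.png

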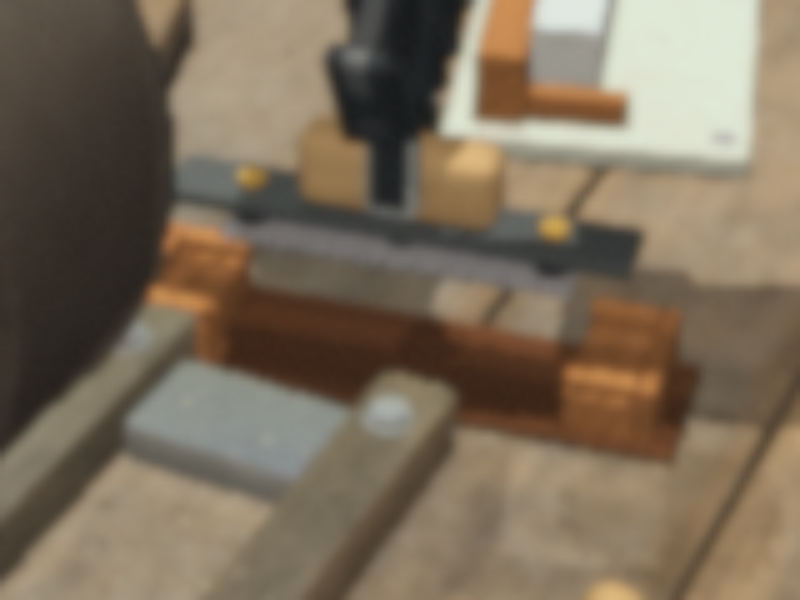

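The file is level (pitch within about 1°) and centred over both saddles, with the bar still at the fence. I lower it slowly.

```bash
python3 -m creep '[[0.04,0,0,0,0,0,-1],[0.08,0,0,0,0,0,-1],[0.13,0,0,0,0,0,-1],[0.18,0,0,0,0,0,-1],[0.23,0,0,0,0,0,-1],[0.28,0,0,0,0,0,-1],[0.32,0,0,0,0,0,-1],[0.35,0,0,0,0,0,-1],[0.37,0,0,0,0,0,-1],[0.375,0,0,0,0,0,-1]]'
python3 -m creep '[[0.002,0,0,0,0,0,-1],[0.005,0,0,0,0,0,-1],[0.008,0,0,0,0,0,-1],[0.011,0,0,0,0,0,-1],[0.014,0,0,0,0,0,-1],[0.017,0,0,0,0,0,-1],[0.019,0,0,0,0,0,-1],[0.02,0,0,0,0,0,-1],[0.02,0,0,0,0,0,-1],[0.02,0,0,0,0,0,-1]]'
python3 -c "
from h import *
to([.5237,.2193,.041],-81)"
```

```text
clock: 41.8
position: [0.5238, 0.2191, 0.0445]
orientation: [46.1, 89.9, -125.0]
contact_force: [0.6, -0.2, -2.7]
opening: 0.268
clock: 43.05
position: [0.5238, 0.2191, 0.0421]
orientation: [46.1, 89.9, -124.9]
contact_force: [0.1, -0.0, -3.4]
opening: 0.268
t 43.05 pos [0.5238 0.2191 0.0421] jawyaw -81.03 F [ 0.1 -0.  -3.4] M [-0.05 -0.03  0.  ] open 0.268 q1,6 [ 19. 100.]
  shift [ 0.009 -0.001  0.   ] turn [-0.     0.001 -0.001]
```

```bash
python3 -m creep '[[0.001,0,0,0,0,0,-1],[0.002,0,0,0,0,0,-1],[0.004,0,0,0,0,0,-1],[0.006,0,0,0,0,0,-1],[0.007,0,0,0,0,0,-1],[0.008,0,0,0,0,0,-1],[0.009,0,0,0,0,0,-1],[0.009,0,0,0,0,0,-1],[0.009,0,0,0,0,0,-1],[0.009,0,0,0,0,0,-1]]'
python3 -c "
from h import *
to([.5237,.2193,.041],-81)"
```

```text
clock: 44.3
position: [0.5238, 0.2191, 0.0411]
orientation: [48.1, 89.9, -122.9]
contact_force: [-1.6, -0.5, -1.4]
opening: 0.265
t 44.3 pos [0.5238 0.2191 0.0411] jawyaw -81.03 F [-1.6 -0.5 -1.4] M [ 0.05  0.02 -0.02] open 0.265 q1,6 [ 19. 100.]
  shift [ 0.001 -0.001  0.001] turn [-0.     0.001 -0.001]
```

```bash
python3 -m creep '[[0.001,0,0,0,0,0,-1],[0.002,0,0,0,0,0,-1],[0.003,0,0,0,0,0,-1],[0.003,0,0,0,0,0,-1],[0.003,0,0,0,0,0,0.2],[0.003,0,0,0,0,0,0.2],[0.003,0,0,0,0,0,0.2],[0.003,0,0,0,0,0,0.2],[0.003,0,0,0,0,0,0.2],[0.003,0,0,0,0,0,0.2]]'
python3 -c "
from h import *
to([.5237,.2193,.15],-81)"
python3 -m creep '[[-0.03,0,0,0,0,0,0.2],[-0.08,0,0,0,0,0,0.2],[-0.15,0,0,0,0,0,0.2],[-0.25,0,0,0,0,0,0.2],[-0.4,0,0,0,0,0,0.2],[-0.55,0,0,0,0,0,0.2],[-0.7,0,0,0,0,0,0.2],[-0.85,0,0,0,0,0,0.2],[-0.95,0,0,0,0,0,0.2],[-1,0,0,0,0,0,0.2]]'
python3 -m creep '[[-0.1,0,0.1,0,0,0,0.2],[-0.2,0,0.2,0,0,0,0.2],[-0.3,0,0.35,0,0,0,0.2],[-0.4,0,0.5,0,0,0,0.2],[-0.4,0,0.65,0,0,0,0.2],[-0.4,0,0.8,0,0,0,0.2],[-0.4,0,0.9,0,0,0,0.2],[-0.4,0,1,0,0,0,0.2],[-0.4,0,1,0,0,0,0.2],[-0.4,0,1,0,0,0,0.2]]'
python3 - <<'E'
from h import *
c=grab("top");s=grab("scene");W=cloud(s);z=W[...,2]
def r(m):
    P=W[m];print(cv2.minAreaRect((P[:,:2]*1000).astype(np.float32)),np.median(P[:,2]))
r((np.hypot(W[...,0]-.555,W[...,1]+.05)<.09)&(z>.057)&(z<.066)); r((np.hypot(W[...,0]-.523,W[...,1]-.219)<.13)&(z>.058)&(z<.08))
cv2.imwrite("pics/f.png",np.hstack([cv2.resize(c["image"][140:290,200:400][...,::-1],(440,330)),cv2.resize(s["image"][170:320,240:400][...,::-1],(352,330))]))
print(cur()[0]["clock"])
E
```

```text
clock: 45.55
position: [0.5238, 0.2191, 0.0407]
orientation: [46.5, 89.9, -124.5]
contact_force: [0.3, -1.2, -0.8]
opening: 0.602
t 45.55 pos [0.5238 0.2191 0.0407] jawyaw -81.03 F [ 0.3 -1.2 -0.8] M [-0.06  0.02 -0.06] open 0.602 q1,6 [ 19. 100.]
  shift [-0.911 -0.     0.002] turn [-0.     0.001 -0.001]
clock: 46.8
position: [0.5241, 0.2194, 0.1616]
orientation: [69.8, 89.9, -101.2]
contact_force: [0.2, -1.2, -0.1]
opening: 0.597
clock: 48.05
position: [0.4058, 0.2008, 0.2097]
orientation: [78.6, 89.9, -92.4]
contact_force: [1.1, 0.0, 0.1]
opening: 0.602
((555.1611938476562, -51.09136962890625), (34.107913970947266, 132.31004333496094), 17.130088806152344) 0.05932888453662366
((523.5836181640625, 220.412109375), (83.70955657958984, 25.98607635498047), 7.830341339111328) 0.06558112487089285
48.15
```

View pics/f.png

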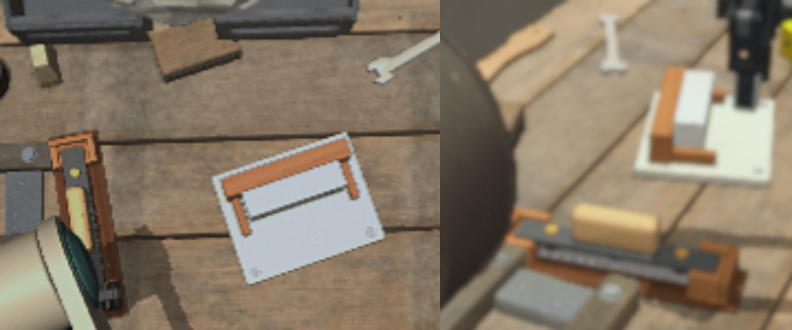

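The file sits in both saddles with its grip in the original place and at the original height. The bar is flush with the fence and the bystanders look untouched.

```bash
python3 -c "
from bench import ticket
print(ticket.sign_off())"
```

```text
the job is handed in; nothing more can be done
None
```

I took the file by its wooden grip, made three push strokes of about 81–82 mm straight towards the fence, set the file back in its rest, and handed in at 48 s. I lifted the file 36 mm or more clear after each stroke before moving off.

- **Stroke force:** with the file's weight taken out, the readings during the strokes were about 8–9 N, so slightly under the 10 N asked. The first centimetre started lighter, with about 5.5–7 N measured just before each push. I could only read force at the end of each 1.25 s move, so brief peaks in between were not seen.
- **Bar:** the last camera check puts it against the fence at (0.555, -0.051), 17.1°, within about 1 mm of where it began.
- **File:** it was lowered gently, with about 3 N on the rest before release. It lies in both saddles, with the grip at the same place and height as before. The last fit of the grip read 7.8° against 9.0° at the start, probably because the camera's view was partly limited. It is within the play of the rest.
- **Other things:** the block, sanding cork and spanner look untouched, and the gripper is clear of everything. I checked these only by eye in the last picture.

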